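# Tip the sorting tray and the vice back onto their bases

### The arm

A 6-joint arm with a two-finger parallel gripper is mounted at the origin on a cart in front of the work surface, level with it; the furniture and walls round the work are solid. World frame = base frame: x ahead of the robot, y to its left, z up, the work surface at z = 0. Lengths are in m, angles in rad, forces in N, time in s.
With the tool pointing down it reaches from about 0.425 to 0.95 m from the base axis. Payload 3.5 kg.
Tool frame: the origin (TCP) lies on the centre line of the jaws, within the pads' length; the fingertips stand 17 mm ahead of it and the grasp point (between the pads) lies 2 mm behind it; z points along the fingers, y is the line along which they close (so a half turn about z gives the same grasp; the last joint's range is limited). The gripper opens to 85 mm and grips with 20 to 120 N. Pads are 22 mm wide; open, the fingers measure 114 mm over their backs; the gripper's body (76 mm by 85 mm) begins 54 mm behind the grasp point. The pads swing forward as they close: fully open they stand 13 mm farther back than shut.
Start: joints at [-0.15, 0.286, 1.577, -0, 1.279, -0.15], TCP at [0.675, 0, 0.222] pointing down, gripper open.
Joint ranges: [-2.77, 2.77], [-0.9, 2.22], [0.21, 2.48], [-1.53, 4.67], [0.24, 2.81], [-2.84, 2.84]. Speed limits (rad/s): [2.79, 2.79, 3.14, 3.14, 3.14, 3.14].

### API

Orientations are given as a unit quaternion [x, y, z, w].
In Python, from plant import ctrl gives the robot as it stands. The module is installed in compiled form; this text tells all that it offers.
- The arm moves only by the tool drive_tool, never from a script. Its argument "moves" is a list of rows, each a list of 3 entries, a list of its own where there are three numbers: the turn, a rotation vector about the tool's x, y, z in rad, then the shift along the tool's x, y, z in m, then the finger opening in m, from 0 to 0.0854. A call has 1 to 5 rows; each row shifts and turns the commanded pose from where the row before left it, along the tool's axes as they then stand; what a row does not reach is not made up. A row lasts 1/8 s, in which the tool goes at most 62.5 mm and 10.7 degrees, less where a joint would pass 70% of its speed; a pose out of reach is approached as far as the arm can. A call with a gripper value outside its range is refused whole. The fingers move at their own pace and stop on an object; "grip_force" is the grip in N (left out, the last holds). Time passes only in rows, so rows that do not move let the fingers close. It gives the time, the measured TCP pose, the force, the opening and the grip force at its end, in the units of the state.
- ctrl.get_state(): the state, without advancing time (a new reading comes with each control period).
- ctrl.read_camera(name): name is "scene" or "side" or "wrist"; returns a dict with "image" (420x560x3 uint8, red, green, blue), "fx", "fy", "cx", "cy" (pixels), "R" (3x3) and "t" (3): a world point X has camera coordinates R X + t. Camera axes: x right, y down, z forward; pixel columns grow to the right and rows downward; lengths in m; the calibration is good to about 2 mm. A picture is of the moment at which its call begins. There is no depth.
- ctrl.sign_off(): hands the job in; it is judged then, once.
The state is a dict: "time": time; "qpos": joint angles; "dq": joint speeds; "joint_efforts": joint torques, N m; "eef_pos": TCP position; "tcp_rot": TCP orientation; "contact_force": force on the tool from outside, world axes, zero at the start; "wrist_torque": the same for the moment, N m; "opening": opening from 0.0 (shut) to 1.0 (fully open); "finger_force": force on a finger pad.
Only numpy, scipy, OpenCV 4.12 (cv2) and the standard library are available. Lean on these libraries where they do the work, as an engineer would, in place of code of your own. Each camera call takes 0.05 s, during which the arm holds its last target. There are 200 camera calls.

### The job

The grey sorting tray has been left standing on its edge and the little movement vice standing on its end. Push each one over gently with the fingertips so that the tray lies flat with its compartments facing up and the vice stands on its base with its jaws up, each within a hand's breadth of where it was. Do not grip or lift either of them, and leave everything else on the bench undisturbed.

Things in the scene. Friction and masses are not known exactly. Their poses are not given: they have to be found in the camera images.
- tray: grey plastic sorting tray, 2 x 3 compartments, 80 x 110 x 20 mm, 0.15 kg; at the start it stands on a 110 mm edge, 80 mm high, 20 mm deep, compartments facing sideways. Origin: centre of its underside (40 mm up at the start). Own y along the 110 mm length, x along the 80 mm width (up at the start), z out of the open side (level at the start, up when it lies properly)
- vice: small grey metal vice, 28 x 72 x 24 mm, 0.16 kg, moving parts locked; at the start it stands upright on one end, 72 mm high, its round screw knob at the top. Origin: centre of the underside of its base (36 mm up at the start). Own y along the 72 mm length (knob at the -y end; y points down at the start), x across the 28 mm width, z from base to jaw tops (level at the start, up when it stands properly)
- tray_center (a point): middle of the tray, 10 mm along the tray's z from its origin. The rim (3 mm thick) is at z = 20 mm; the weight lies nearer the underside (about z = 7 mm), so the standing tray tips easily towards its underside
- vice_center (a point): middle of the vice, 12 mm along the vice's z from its origin. Base plate 26 x 60 x 7 mm; jaw tops at z = 24 mm; end wall below the knob at y = -24 to -18 mm, reaching z = 20 mm; knob 13 mm across at y = -36 to -28 mm, centred on z = 13 mm. The weight is at about z = 10 mm, 30 mm up at the start, so it tips easily towards its base
- gold_watch: gold-coloured wristwatch lying on its side, 67 x 78 x 48 mm; a bystander, loose; origin: centre of its underside
- pot: small square putty pot with clear cap, 30 x 30 x 30 mm; a bystander, loose; origin: centre of its underside
- tin: round cream-coloured tin, 59 mm across, 24 mm high; a bystander, loose; origin: centre of its underside
- eye_loupe: eye loupe standing on its wide end, 35 mm across, 30 mm high; a bystander, loose; origin: centre of its underside
- oiler_stand: wooden block with four little knobbed oil cups, 30 x 82 x 24 mm; a bystander, loose; origin: centre of its underside
- clear_box: clear parts box, 49 x 58 x 22 mm; a bystander, loose; origin: centre of its underside
There are look-alikes about, which are no part of the job. What is shaped like the vice but purple is not meant.

How it is judged:
At the end, for the whole second after the job is handed in: Tray on its underside, compartments up, and vice on its base, jaws up: each level within 0.12 rad, underside under 8 mm above the bench, at rest, origin within 160 mm (tray) or 130 mm (vice) of where it started (tipping itself takes 50 to 70 mm) (angle between each of tray, vice's own z axis and vertical below 0.12 rad and height (world z) of each of tray, vice below 0.008 m and linear speed of each of tray, vice below 0.02 m/s and angular speed of each of tray, vice below 0.2 rad/s and distance of tray from where it was at the start of the episode below 0.16 m and distance of vice from where it was at the start of the episode below 0.13 m); the robot touches nothing.
It fails at once if the tray is lifted off the bench (height (world z) of tray_center above 0.065 m).
It fails at once if the vice is lifted off the bench (height (world z) of vice_center above 0.055 m).
It fails at once if a bystander is shoved or lifted more than 12 mm from its place (distance of any of gold_watch, pot, tin, eye_loupe, oiler_stand, clear_box from where it was at the start of the episode above 0.012 m).
It fails at once if the tray or the vice is gripped or pressed hard with the fingers (over 18 N) (contact force between the fingers and tray above 18 N or contact force between the fingers and vice above 18 N).
It also fails if it takes over 35 s, if anything falls off the work surface, if the arm or the gripper's body presses on something with over 40 N, if the wrist force passes 120 N, or if a joint passes its speed limit or range.

## Working session

There is one attempt and no reset: what is moved stays moved. The work goes in short steps, Python scripts to look and compute and a tool call to move; the robot and the scene stay as the last step left them, time stands still between calls to the robot, and variables do not carry over. Pictures are saved under pics/ and viewed, at most 10 in all, crops included, and the job is handed in when it is done.

Besides the shell and the picture viewer there is one more tool, called after "Emit:" as name(argument=value, ...) on one line, values as JSON. drive_tool: Moves the arm, as the interface text tells. Its arguments: {"type":"object","properties":{"moves":{"type":"array","items":{"type":"array"}},"grip_force":{"type":"number"}},"required":["moves"]}

```bash
mkdir -p pics
cat > h.py <<'E'
import numpy as np,cv2
from plant import ctrl
def snap(n,f):
    c=ctrl.read_camera(n); cv2.imwrite('pics/'+f,c['image'][:,:,::-1]); np.savez('pics/'+f[:-4]+'.npz',**c); return c
def load(f): return dict(np.load('pics/'+f+'.npz'))
def ray(c,u,v):
    R,t=np.array(c['R']),np.array(c['t']); d=R.T@np.array([(u-c['cx'])/c['fx'],(v-c['cy'])/c['fy'],1]); return -R.T@t,d
def onz(c,u,v,z):
    o,d=ray(c,u,v); return o+d*(z-o[2])/d[2]
def proj(c,X):
    p=c['R']@np.array(X)+c['t']; return c['fx']*p[0]/p[2]+c['cx'],c['fy']*p[1]/p[2]+c['cy']
E
python3 - <<'E'
from h import *
for n in('scene','side'):
    c=snap(n,n+'0.png'); print(n,-c['R'].T@c['t'],c['R'][2])
s=ctrl.get_state();print(s['eef_pos'],s['tcp_rot'],s['time'])
E
```

```text
scene [-0.18605115 -0.24531971  0.4955155 ] [ 0.85173788  0.16199308 -0.49829793]
side [ 0.39031404 -1.18098884  0.55823789] [ 0.12903167  0.89746148 -0.4217982 ]
[6.74364826e-01 1.10973256e-04 2.20632543e-01] [ 7.07105318e-01  7.07107372e-01 -6.70818233e-04 -8.85060513e-04] 0.1
```

View pics/scene0.png

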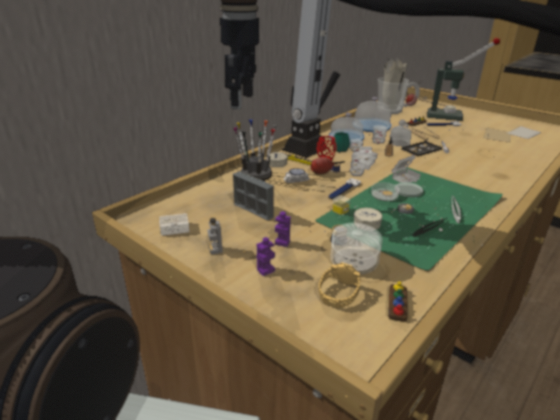

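View pics/side0.png

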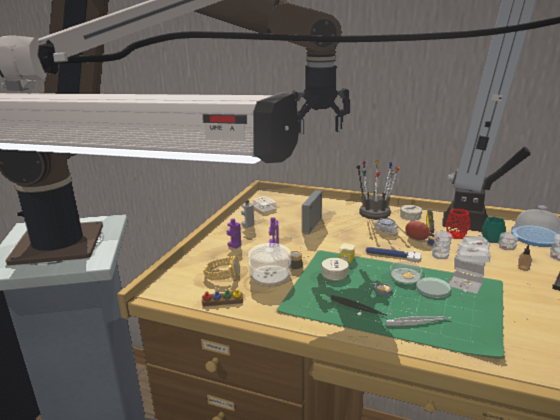

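The scene view shows the grey tray at about (253,194), its compartments facing the camera, and the grey vice at (214,237) next to the clear box (174,224). The purple look-alikes are at (265,256) and (283,229). In the side view the tray is at (313,211) and the vice at (248,214). I need enlarged crops to measure them.

Run:
```python
from h import *
a=cv2.imread('pics/scene0.png')[150:280,150:310]; b=cv2.imread('pics/side0.png')[160:290,220:380]
f=lambda x:cv2.resize(x,None,fx=4.3,fy=4.3,interpolation=cv2.INTER_CUBIC)
g=lambda x:cv2.resize(x,None,fx=5,fy=4.5,interpolation=cv2.INTER_CUBIC)
cv2.imwrite('pics/ca.png',cv2.resize(a,(720,585),interpolation=3));cv2.imwrite('pics/cb.png',cv2.resize(b,(720,585),interpolation=3))
```

```text
(no output)
```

View pics/ca.png

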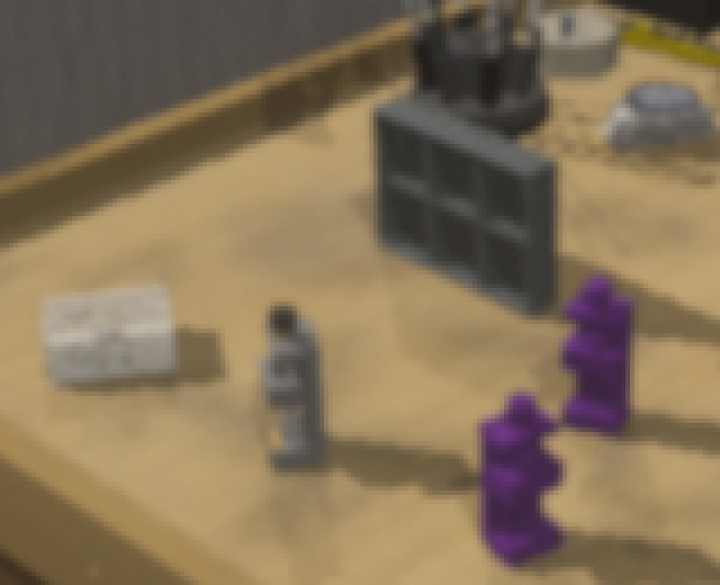

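View pics/cb.png

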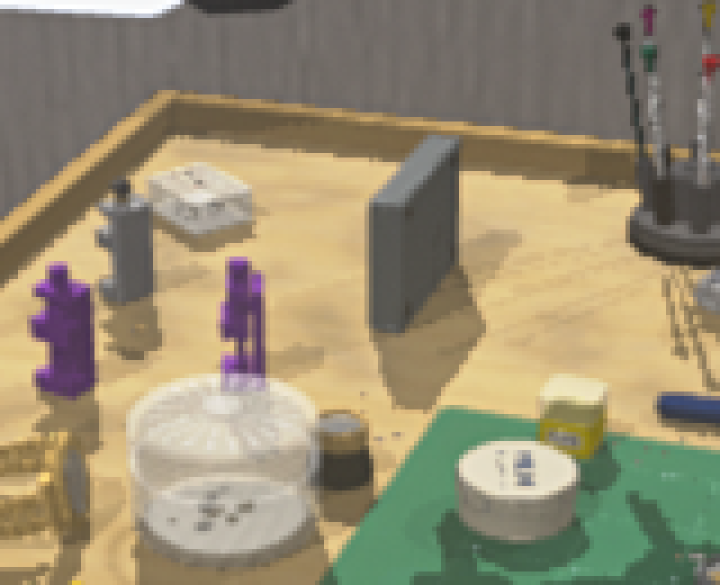

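In the crops the tray's underside faces +x, towards the pen pot. The vice's jaws face left in both views, so its base faces right, roughly +x/-y. Next I cast rays through the corner pixels.

Run:
```python
from h import *
np.set_printoptions(precision=3,suppress=True)
S=load('scene0');D=load('side0')
s=lambda u,v,z:onz(S,u/4.5+150,v/4.5+150,z)
d=lambda u,v,z:onz(D,u/4.5+220,v/4.5+160,z)
print('tray S bot open face',s(380,247,0),s(530,310,0),'right back',s(552,302,0),'top',s(376,105,.08),s(532,172,.08),s(555,158,.08),s(408,95,.08))
print('tray D bot',d(370,327,0),d(405,331,0),d(458,262,0),'top',d(370,205,.08),d(400,207,.08),d(458,140,.08),d(432,140,.08))
print('vice S bot',s(272,468,0),s(303,468,0),s(325,458,0),'knob',s(283,310,.072),'endwall top',s(300,322,.06),s(320,320,.06))
print('vice D bot',d(105,298,0),d(130,305,0),d(154,292,0),'knob',d(121,182,.072),'ew',d(105,205,.06),d(133,210,.06),d(152,200,.06))
print('box S',s(50,383,0),s(175,375,0),'box top',s(45,300,.022),s(165,285,.022),'D',d(200,238,0),d(255,215,0),d(148,205,0))
print('purple S',s(515,562,0),s(600,430,0),'D',d(65,397,0),d(243,388,0))
print('penpot S',s(420,110,0),s(500,138,0),s(545,120,0),'D',d(630,240,0),d(680,265,0))
print('wall D',d(0,275,0),d(170,135,0),d(560,170,0), 'S',s(0,250,0))
```

```text
tray S bot open face [0.667 0.025 0.   ] [ 0.621 -0.065 -0.   ] right back [ 0.631 -0.074  0.   ] top [0.669 0.025 0.08 ] [ 0.613 -0.067  0.08 ] [ 0.63  -0.075  0.08 ] [0.684 0.012 0.08 ]
tray D bot [ 0.619 -0.067  0.   ] [ 0.637 -0.076  0.   ] [0.689 0.01  0.   ] top [ 0.617 -0.077  0.08 ] [ 0.632 -0.083  0.08 ] [0.687 0.009 0.08 ] [0.672 0.012 0.08 ]
vice S bot [0.468 0.016 0.   ] [0.47  0.003 0.   ] [ 0.48  -0.004  0.   ] knob [0.482 0.011 0.072] endwall top [0.493 0.007 0.06 ] [ 0.496 -0.     0.06 ]
vice D bot [0.473 0.003 0.   ] [ 0.487 -0.01   0.   ] [0.502 0.005 0.   ] knob [0.486 0.005 0.072] ew [0.476 0.001 0.06 ] [ 0.491 -0.009  0.06 ] [0.504 0.003 0.06 ]
box S [0.511 0.138 0.   ] [0.529 0.084 0.   ] box top [0.546 0.153 0.022] [0.571 0.103 0.022] D [0.54  0.078 0.   ] [0.579 0.107 0.   ] [0.514 0.138 0.   ]
purple S [ 0.426 -0.102  0.   ] [ 0.526 -0.118  0.   ] D [ 0.44  -0.118  0.   ] [ 0.536 -0.127  0.   ]
penpot S [0.833 0.049 0.   ] [ 0.806 -0.006  0.   ] [ 0.835 -0.026  0.   ] D [0.8   0.021 0.   ] [ 0.818 -0.021  0.   ]
wall D [0.413 0.048 0.   ] [0.543 0.26  0.   ] [0.79 0.14 0.  ] S [0.622 0.216 0.   ]
```

Emit:
drive_tool(moves=[[[0,0,0],[0,-0.034,0],0],[[0,0,0],[-0.002,-0.033,0],0],[[0,0,0.162],[0,0,0],0],[[0,0,0.162],[0,0,0],0],[[0,0,0.161],[0,0,0],0]], grip_force=20)

```text
time: 0.72
eef_pos: [0.6075, -0.0019, 0.2213]
tcp_rot: [0.858, 0.514, -0.0, -0.0]
contact_force: [-1.0, 1.1, 0.2]
opening: -0.001
finger_force: 0.0
```

Run:
```python
from h import *
from scipy.spatial.transform import Rotation as R
np.set_printoptions(precision=3,suppress=True)
c=snap('wrist','w1.png');s=ctrl.get_state();print(s['eef_pos'],R.from_quat(s['tcp_rot']).as_matrix(),s['contact_force'],s['opening'])
for X in[(.643,-.021,.08),(.485,.006,.072),(.669,.025,.08),(.617,-.067,.08)]:print(proj(c,X))
```

```text
[ 0.608 -0.002  0.221] [[ 0.474  0.881 -0.001]
 [ 0.881 -0.474  0.   ]
 [-0.    -0.001 -1.   ]] [0.404 0.663 0.043] -0.0020902188035427575
(np.float64(321.9265445233188), np.float64(190.02406028166104))
(np.float64(162.79402524026736), np.float64(238.21765314858598))
(np.float64(325.86262723693284), np.float64(130.25430170109323))
(np.float64(318.3960374424617), np.float64(243.6351175798092))
```

View pics/w1.png

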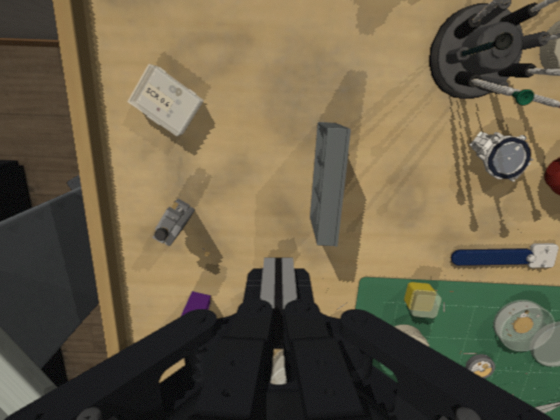

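The wrist view shows the tray's rim side running vertically at column 318 (rows 123–243), matching its predicted position. The vice knob is at (161,236), against a prediction of (163,238), with its base to the lower right. I'll descend and tip the tray.

Emit:
drive_tool(moves=[[[0,0,0],[0,0,0.05],0],[[0,0,0],[0,0,0.05],0],[[0,0,0],[0,0,0.049],0],[[0,0,0],[0,0.008,0],0],[[0,0,0],[0,0.008,0],0]])

```text
time: 1.4
eef_pos: [0.624, -0.0099, 0.0748]
tcp_rot: [0.856, 0.517, 0.001, 0.001]
contact_force: [0.1, 0.7, 0.1]
opening: -0.001
finger_force: 0.0
```

Emit:
drive_tool(moves=[[[0,0,0],[0,0.004,0],0],[[0,0,0],[0,0.004,0],0],[[0,0,0],[0,0.004,0],0],[[0,0,0],[0,0.004,0],0],[[0,0,0],[0,0.004,0],0]])

```text
time: 2.02
eef_pos: [0.64, -0.0189, 0.0729]
tcp_rot: [0.856, 0.517, -0.0, -0.0]
contact_force: [0.6, -0.0, 0.9]
opening: 0.002
finger_force: 0.0
```

Emit:
drive_tool(moves=[[[0,0,0],[0,0.004,0],0],[[0,0,0],[0,0.004,0],0],[[0,0,0],[0,0.004,0],0],[[0,0,0],[0,0,0],0],[[0,0,0],[0,0,0],0]])

```text
time: 2.65
eef_pos: [0.6504, -0.0243, 0.0728]
tcp_rot: [0.856, 0.517, -0.0, -0.0]
contact_force: [0.9, -0.7, -0.8]
opening: -0.002
finger_force: 0.0
```

Run:
```python
from h import *
c=snap('side','s1.png');w=snap('wrist','w2.png')
cv2.imwrite('pics/m1.png',np.hstack([cv2.imread('pics/s1.png')[150:350,200:600],cv2.resize(cv2.imread('pics/w2.png'),(267,200))]))
```

```text
(no output)
```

View pics/m1.png

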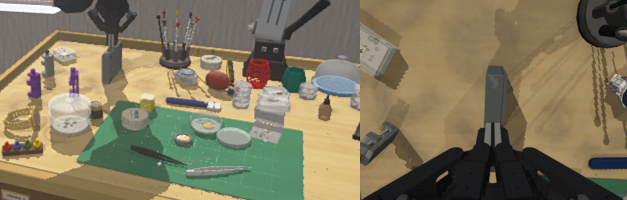

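The tray is still upright at (112,65) in the side crop. The shut fingers are thinner than I assumed and are only now at the rim, so I'll keep pushing.

Emit:
drive_tool(moves=[[[0,0,0],[0,0.004,0],0],[[0,0,0],[0,0.004,0],0],[[0,0,0],[0,0.004,0],0],[[0,0,0],[0,0.004,0],0],[[0,0,0],[0,0,0],0]])

```text
time: 3.38
eef_pos: [0.6649, -0.032, 0.0729]
tcp_rot: [0.856, 0.517, 0.0, 0.0]
contact_force: [0.1, 0.3, -0.9]
opening: -0.002
finger_force: 0.0
```

Run:
```python
from h import *
c=snap('side','s2.png');w=snap('wrist','w3.png')
cv2.imwrite('pics/m2.png',np.hstack([cv2.resize(cv2.imread('pics/s2.png')[140:290,220:420],(480,360),interpolation=3),cv2.resize(cv2.imread('pics/w3.png'),(320,360))]))
```

```text
(no output)
```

View pics/m2.png

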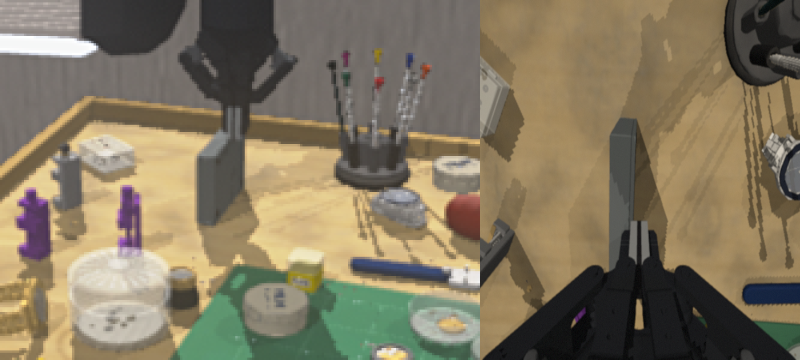

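Run:
```python
from h import *
np.set_printoptions(precision=1,suppress=True)
s=ctrl.get_state();print(s['eef_pos'])
for f in('w3','s2'):
    c=load(f)
    for n,X in dict(tip=(.665,-.032,.056),tcp=(.665,-.032,.073),fl=(.669,.025,.08),fr=(.617,-.067,.08),bl=(.687,.012,.08),br=(.634,-.077,.08),flb=(.669,.025,0),blb=(.687,.011,0),brb=(.634,-.076,0)).items(): print(f,n,np.array(proj(c,X)))
a=cv2.imread('pics/w3.png')[100:400,150:450];b=cv2.imread('pics/s2.png')[170:250,270:350]
cv2.imwrite('pics/m3.png',np.hstack([cv2.resize(a,(400,400)),cv2.resize(b,(400,400),interpolation=3)]))
```

```text
[ 0.7 -0.   0.1]
w3 tip [277.  248.2]
w3 tcp [276.9 262.5]
w3 fl [223.6 161.8]
w3 fr [228.  358.8]
w3 bl [274.2 168.8]
w3 br [265.  360.2]
w3 flb [242.4 140.2]
w3 blb [276.3 146.2]
w3 brb [268.4 281.2]
s2 tip [317. 206.]
s2 tcp [317.1 199.9]
s2 fl [313.7 189.5]
s2 fr [301.6 204.1]
s2 bl [321.4 190.7]
s2 br [309.1 205.1]
s2 flb [313.5 216.7]
s2 blb [321.  218.2]
s2 brb [308.8 233.7]
```

View pics/m3.png

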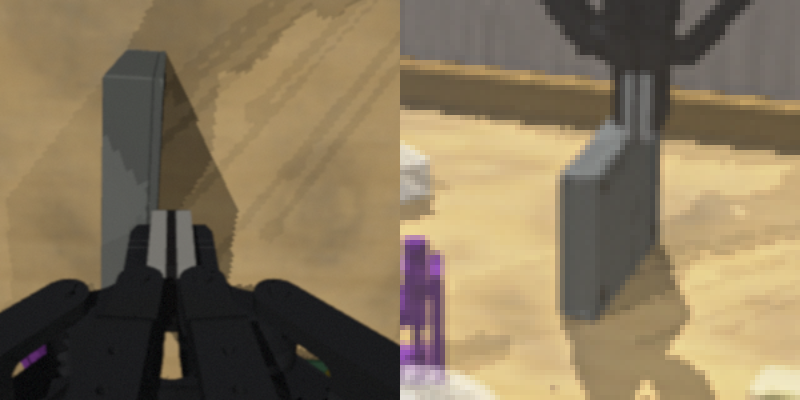

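Run:
```python
from h import *
from scipy.spatial.transform import Rotation as R
s=ctrl.get_state();T=R.from_quat(s['tcp_rot']);p=np.array(s['eef_pos']);print(p)
w=load('w3');d=load('s2')
for dx in(-.011,0,.011):
  for dz in(-.01,0,.008,.017): 
    X=p+T.apply([dx,0,dz]); print(dx,dz,X[2].round(3),np.round(proj(w,X),1),np.round(proj(d,X),1))
print(-w['R'].T@w['t'])
```

```text
[ 0.6645534  -0.03182908  0.07281775]
-0.011 -0.01 0.083 [275.9 292.4] [315.9 198. ]
-0.011 0 0.073 [276.  281.8] [315.8 201.6]
-0.011 0.008 0.065 [276.1 274. ] [315.8 204.4]
-0.011 0.017 0.056 [276.2 266.1] [315.7 207.7]
0 -0.01 0.083 [275.8 272.2] [317.  196.4]
0 0 0.073 [276.  262.5] [316.9 200. ]
0 0.008 0.065 [276.1 255.4] [316.9 202.9]
0 0.017 0.056 [276.2 248.2] [316.8 206. ]
0.011 -0.01 0.083 [275.8 251.2] [318.  194.9]
0.011 0 0.073 [275.9 242.4] [318.  198.5]
0.011 0.008 0.065 [276.  236.1] [317.9 201.3]
0.011 0.017 0.056 [276.1 229.6] [317.9 204.5]
[0.70217956 0.03684369 0.22469346]
```

The visible tip row (257) means the shut fingertips end about z ≈ 0.083, higher than stated, so they passed just over the tray without touching it. I'll back off and go lower.

Emit:
drive_tool(moves=[[[0,0,0],[0,0,-0.02],0],[[0,0,0],[0,-0.03,0],0],[[0,0,0],[0,-0.025,0],0],[[0,0,0],[0,0,0.025],0],[[0,0,0],[0,0,0.02],0]])

```text
time: 4.1
eef_pos: [0.6165, -0.006, 0.0488]
tcp_rot: [0.856, 0.517, 0.001, 0.001]
contact_force: [-0.4, 0.4, -0.2]
opening: -0.001
finger_force: 0.0
```

Emit:
drive_tool(moves=[[[0,0,0],[0,0.005,0],0],[[0,0,0],[0,0.005,0],0],[[0,0,0],[0,0.004,0],0],[[0,0,0],[0,0.003,0],0],[[0,0,0],[0,0.003,0],0]])

```text
time: 4.72
eef_pos: [0.634, -0.0157, 0.0483]
tcp_rot: [0.856, 0.517, 0.0, 0.0]
contact_force: [0.2, -0.1, 0.4]
opening: -0.002
finger_force: 0.0
```

Emit:
drive_tool(moves=[[[0,0,0],[0,0.003,0],0],[[0,0,0],[0,0.003,0],0],[[0,0,0],[0,0.003,0],0],[[0,0,0],[0,0.003,0],0],[[0,0,0],[0,0.003,0],0]])

```text
time: 5.35
eef_pos: [0.6471, -0.0226, 0.0479]
tcp_rot: [0.856, 0.517, -0.0, 0.0]
contact_force: [-1.7, -0.1, -1.0]
opening: -0.003
finger_force: 0.0
```

Run:
```python
from h import *
c=snap('side','s3.png');w=snap('wrist','w4.png')
def seg(im,f):
    h=cv2.cvtColor(im,cv2.COLOR_RGB2HSV); m=((h[...,1]<60)&(h[...,2]>60)&(h[...,2]<150)).astype(np.uint8); return m
for f in('s0','s3'):
    im=load({'s0':'side0','s3':'s3'}[f])['image'];m=seg(im,f)[180:250,290:345];n,l,st,ce=cv2.connectedComponentsWithStats(m);i=1+np.argmax(st[1:,4]);print(f,st[i],ce[i]+[290,180])
```

```text
s0 [ 12  10  20  44 665] [311.52631579 211.47669173]
s3 [ 20  32  35  27 727] [329.07290234 225.29436039]
```

The tray's blob has changed from 20x44 px upright to 35x27 px lying down. I'll rise and move to the vice.

Emit:
drive_tool(moves=[[[0,0,0],[0,-0.015,-0.02],0],[[0,0,0],[0,0,-0.05],0],[[0,0,0],[0,0,-0.05],0],[[0,0,0],[-0.01,-0.045,0],0],[[0,0,0],[-0.01,-0.045,0],0]])

```text
time: 6.08
eef_pos: [0.5443, 0.0089, 0.1691]
tcp_rot: [0.856, 0.516, 0.001, 0.001]
contact_force: [0.8, 0.5, 0.1]
opening: 0.0
finger_force: 0.0
```

Emit:
drive_tool(moves=[[[0,0,0],[-0.01,-0.045,0],0],[[0,0,0],[-0.011,-0.045,0],0],[[0,0,0.13],[0,0,0],0],[[0,0,0.13],[0,0,0],0],[[0,0,0],[0,0,0],0]])

```text
time: 6.7
eef_pos: [0.4552, 0.0322, 0.1681]
tcp_rot: [0.916, 0.402, 0.0, 0.0]
contact_force: [0.6, 1.2, 0.4]
opening: -0.002
finger_force: 0.0
```

Run:
```python
from h import *
from scipy.spatial.transform import Rotation as R
np.set_printoptions(precision=3,suppress=True)
w=snap('wrist','w5.png');c=snap('scene','c5.png');s=ctrl.get_state();p=np.array(s['eef_pos']);T=R.from_quat(s['tcp_rot']);print(p,T.as_matrix(),s['time'])
k=np.array([.485,.006,.066]);print('knob in tool',T.inv().apply(k-p),proj(w,[.485,.006,.072]))
cv2.imwrite('pics/m5.png',np.hstack([cv2.resize(cv2.imread('pics/w5.png'),(480,360)),cv2.resize(cv2.imread('pics/c5.png')[130:280,150:290],(320,360),interpolation=3)]))
```

```text
[0.455 0.032 0.168] [[ 0.676  0.736  0.   ]
 [ 0.736 -0.676 -0.   ]
 [ 0.     0.    -1.   ]] 6.8
knob in tool [0.001 0.04  0.102] (np.float64(327.7008443377165), np.float64(204.25637677736577))
```

View pics/m5.png

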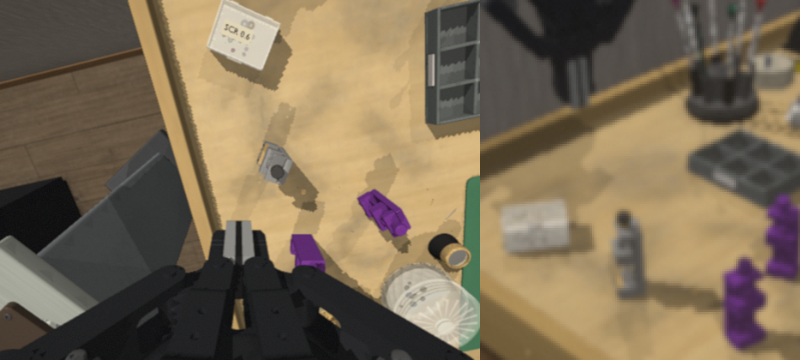

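The tray lies flat with its compartments up, at (450,65). The vice knob appears at about (278,172), matching the prediction. I'll zoom in to check the vice's heading.

Run:
```python
from h import *
a=cv2.imread('pics/w5.png')[150:230,280:390];cv2.imwrite('pics/m6.png',cv2.resize(a,(770,560),interpolation=3))
```

```text
(no output)
```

View pics/m6.png

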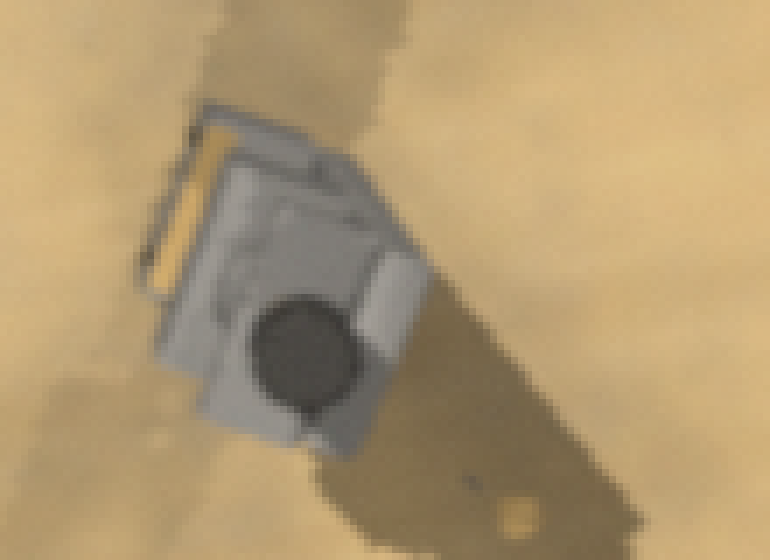

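Run:
```python
from h import *
w=load('w5');f=lambda u,v,z:onz(w,u/7+280,v/7+150,z)
a,b=f(430,270,.06),f(355,455,.06);print(a,b,np.linalg.norm(a-b),'base normal deg',np.degrees(np.arctan2(*(b-a)[:2][::-1]))+90)
c,d=f(355,455,.06),f(200,415,.06);print(c,d,np.degrees(np.arctan2(*(c-d)[:2][::-1])),np.linalg.norm(c-d)); print('knob',f(305,352,.072),w['R'][2])
t=lambda u,v,z:onz(w,u*560/480,v*420/360,z); p,q=t(428,9,.02),t(427,124,.02); print(p,q,np.degrees(np.arctan2(*(p-q)[:2][::-1])))
```

```text
[0.50037936 0.00461696 0.06      ] [ 0.47968787 -0.00679204  0.06      ] 0.023628430839575387 base normal deg -61.128266039178556
[ 0.47968787 -0.00679204  0.06      ] [0.46955502 0.00926617 0.06      ] -57.74777251817708 0.018987915186757603
knob [0.48472308 0.01062562 0.072     ] [-0.21092324 -0.22856541 -0.95040478]
[0.68267932 0.01961567 0.02      ] [ 0.6266872  -0.07140855  0.02      ] 58.40290145078424
```

By ray casting, the base normal is about -58°, so I'll turn another 0.25 rad and shift to keep the push through the knob axis.

Emit:
drive_tool(moves=[[[0,0,0],[0.0135,-0.0015,0],0],[[0,0,0.13],[0,0,0],0],[[0,0,0.125],[0,0,0],0],[[0,0,0],[0,0,0.06],0],[[0,0,0],[0,0,0.06],0]])

```text
time: 7.42
eef_pos: [0.4652, 0.0436, 0.0476]
tcp_rot: [0.959, 0.282, 0.002, 0.001]
contact_force: [0.4, 0.0, -1.2]
opening: -0.0
finger_force: 0.0
```

Emit:
drive_tool(moves=[[[0,0,0],[0,0.004,0.002],0],[[0,0,0],[0,0.004,0],0],[[0,0,0],[0,0.003,0],0],[[0,0,0],[0,0.003,0],0],[[0,0,0],[0,0.003,0],0]])

```text
time: 8.05
eef_pos: [0.4735, 0.0285, 0.0472]
tcp_rot: [0.96, 0.282, 0.001, 0.001]
contact_force: [0.4, -0.2, 0.9]
opening: 0.003
finger_force: 0.1
```

Emit:
drive_tool(moves=[[[0,0,0],[0,0.003,0],0],[[0,0,0],[0,0.003,0],0],[[0,0,0],[0,0.003,0],0],[[0,0,0],[0,0.003,0],0],[[0,0,0],[0,0.003,0],0]])

```text
time: 8.68
eef_pos: [0.4807, 0.016, 0.0458]
tcp_rot: [0.96, 0.282, -0.0, -0.0]
contact_force: [0.2, -0.1, -0.8]
opening: 0.005
finger_force: 0.0
```

```bash
cat > chk.py <<'E'
from h import *
import sys
from scipy.spatial.transform import Rotation as R
c=snap('side',sys.argv[1]+'.png');s=ctrl.get_state();print(s['eef_pos'],R.from_quat(s['tcp_rot']).as_matrix()[:2,1])
for im in(load('side0')['image'],c['image']):
    h=cv2.cvtColor(im,cv2.COLOR_RGB2HSV);m=((h[...,1]<60)&(h[...,2]>90)&(h[...,2]<190)).astype(np.uint8)[195:250,236:290]
    n,l,st,ce=cv2.connectedComponentsWithStats(m)
    for i in range(1,n):
        if st[i,4]>30:print(st[i],ce[i]+[236,195])
E
python3 chk.py s6
```

```text
[0.48097545 0.01573277 0.04595035] [ 0.54016472 -0.84155924]
[  5   5  35  28 378] [254.43650794 211.29100529]
[33 47 10  6 33] [273.45454545 244.75757576]
[  4   0  36  33 319] [254.93416928 208.64576803]
[33 47 10  6 34] [273.52941176 244.79411765]
```

Emit:
drive_tool(moves=[[[0,0,0],[0,0.003,0],0],[[0,0,0],[0,0.003,0],0],[[0,0,0],[0,0.003,0],0],[[0,0,0],[0,0.003,0],0],[[0,0,0],[0,0.003,0],0]])

```text
time: 9.35
eef_pos: [0.4889, 0.0034, 0.0459]
tcp_rot: [0.96, 0.282, 0.0, 0.0]
contact_force: [0.1, -0.1, -0.5]
opening: 0.002
finger_force: 0.0
```

Run:
```python
from h import *
snap('side','s7.png');snap('wrist','w7.png')
cv2.imwrite('pics/m7.png',np.hstack([cv2.resize(cv2.imread('pics/s7.png')[170:270,220:340],(432,360),interpolation=3),cv2.resize(cv2.imread('pics/w7.png')[140:380,180:400],(330,360))]))
```

```text
(no output)
```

View pics/m7.png

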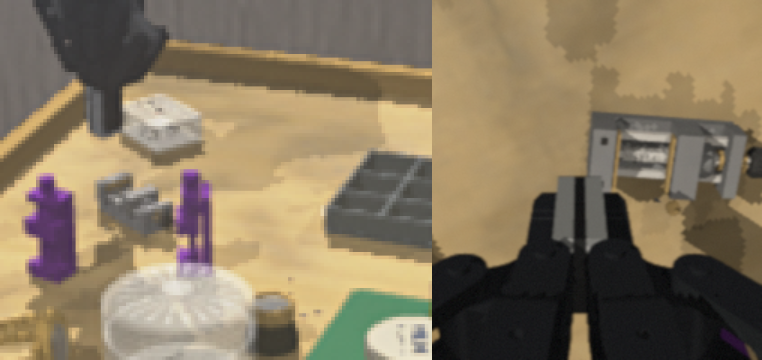

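The vice lies on its base with its jaws up, at (135,205) in the side crop, and clear of the purple one. I'll retract and hand in.

Emit:
drive_tool(moves=[[[0,0,0],[0,-0.02,0],0],[[0,0,0],[0,0,-0.05],0],[[0,0,0],[0,0,-0.05],0],[[0,0,0],[0,0,0],0],[[0,0,0],[0,0,0],0]])

```text
time: 10.07
eef_pos: [0.4768, 0.0212, 0.1452]
tcp_rot: [0.959, 0.282, -0.001, -0.0]
contact_force: [-0.2, 0.1, -1.0]
opening: -0.008
finger_force: 0.0
```

```bash
python3 -c "
from h import *
print(ctrl.sign_off())"
```

```text
the job is handed in; nothing more can be done
None
```

The tray lies flat with its compartments up and the vice stands on its base with its jaws up (judged from pictures before the final retreat), nothing else was seen to move, and the job was handed in at about 10 s with no verdict returned; I viewed 11 pictures, one over the limit of 10.

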